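# Set the tube carousel on the sampler spindle

## Robot

A 6-joint arm with a two-finger parallel gripper is mounted at the origin on the work surface. World frame = base frame: x ahead of the robot, y to its left, z up, the work surface at z = 0. Lengths are in m, angles in rad, forces in N, time in s.
With the tool pointing down it reaches from about 0.35 to 1 m from the base axis. Payload 7.1 kg.
Tool frame: the origin (TCP) lies on the centre line of the jaws, within the pads' length; the fingertips stand 8 mm ahead of it and the grasp point (between the pads) lies 11 mm behind it; z points along the fingers, y is the direction in which the jaws open and shut (so a half turn about z gives the same grasp; the last joint's range is limited). The gripper opens to 85 mm and grips with 20 to 120 N. Pads are 22 mm wide; open, the fingers measure 114 mm over their backs; the gripper's body (76 mm by 85 mm) begins 54 mm behind the grasp point. The pads swing forward as they close: fully open they stand 13 mm farther back than shut.
Start: joints at [-1.157, 0.423, 1.63, -0, 1.089, -0.019], TCP at [0.262, -0.567, 0.239] pointing down, gripper open.
Joint ranges: [-3, 3], [-0.9, 2.11], [0.09, 2.58], [-1.31, 4.45], [0.11, 2.69], [-2.54, 2.54]. Speed limits (rad/s): [2.39, 2.39, 3.01, 3.14, 3.14, 3.14].

## Interface

Orientations are given as a 3x3 rotation matrix whose columns are the frame's x, y, z axes.
In Python, from cell import robot, vision, spotter gives the robot as it stands.
- The arm moves only by the shell command python3 -m pendant 'ROWS' [FORCE]. ROWS is a JSON object of lists of equal length, an entry for each row: "delta_pos": the shift along the tool's x, y, z in mm, a list of three; "rotation": the turn, a rotation vector about the tool's x, y, z in degrees, a list of three; "gripper": the opening, from 0 (shut) to 1 (fully open). In form: {"delta_pos": [[x, y, z], ...], "rotation": [[rx, ry, rz], ...], "gripper": [gripper, ...]}. A call has 1 to 20 rows; each row is the pose to reach, as a shift and turn from the pose commanded when the call began, along the tool's axes at that moment; what a row does not reach only later rows make up. A row lasts 1/10 s, in which the tool goes at most 50 mm and 8.59 degrees, less where a joint would pass 70% of its speed; a pose out of reach is approached as far as the arm can. A call with a gripper value outside its range is refused whole. The fingers move at their own pace and stop on an object; FORCE is the grip in N (left out, the last holds). Time passes only in rows, so rows that repeat a pose let the fingers close. It gives the time, the measured TCP pose, the force and the opening at its end, in the units of the state.
- robot.state(): the state, without advancing time (a new reading comes with each control period).
- vision.camera(name): name is "scene" or "top" or "wrist"; returns the picture (384x512x3 uint8, blue, green, red); there is no depth.
- vision.camera_params(name): a dict with "fx", "fy", "cx", "cy" (pixels), "T" (4x4, takes a point from camera to world coordinates). Camera axes: x right, y up, looking along -z (the intrinsics and any distortion apply to the point x, -y, -z); pixel columns grow to the right and rows downward; lengths in m; the calibration is good to about 2 mm. A picture is of the moment at which its call begins: read the wrist's pose just before it. camera_params takes no time and is no camera call; for the wrist camera it gives the pose at the moment of the call.
- robot.close_job(): hands the job in, once; it reports no verdict.
Trained networks look in the newest picture that a camera, given by its name, has taken for a name from the list of things; names that differ only in an ending like _2 or _b are one class to them, and where a whole thing is asked for, a point or a joint stands for the part that bears it (a point fixed in the world has none). Each returns a list of dicts, best first, with "p" (0 to 1); they miss things now and then, are a little off and sometimes report something else, mostly with a low value. They report only what shows in the picture. A call takes as long as a camera call. They do not tell look-alikes from the thing itself.
- spotter.outline_of(camera, query): "region" (384x512 bool, what is visible of it) and "point" ([row, column] in pixels, amid what is visible of it).
- spotter.mark_of(camera, query): "point" ([row, column] in pixels: a listed point, or the origin of a listed thing).
The state is a dict: "time": time; "joints": joint angles; "qd": joint speeds; "effort": joint torques, N m; "ee_pos": TCP position; "tool_rot": TCP orientation; "wrist_force": force on the tool from outside, world axes, zero at the start; "wrist_torque": the same for the moment, N m; "grip_width": opening from 0.0 (shut) to 1.0 (fully open).
Only numpy, scipy, OpenCV 4.12 (cv2) and the standard library are available. Lean on these libraries where they do the work, as an engineer would, in place of code of your own. Each camera call takes 0.05 s, during which the arm holds its last target.

## Task

Put the blue tube carousel on the automatic sampler: bring it over the tall spindle and lower it squarely and gently, without letting it drop, until it sits flat and fully home on the turntable, then let go; its two upright white tabs are there to lift it by, and it may sit at any turn. Do not shift or knock over the three coloured flasks or the jar of vials.

Things in the scene. Friction and masses are not known exactly. Their poses are not given: they have to be found in the camera images.
- carousel_center (a point): the tube carousel, loose, flat on the bench at first: two round blue plates 170 mm across (at 0 to 6 and 52 to 57 mm above its underside, the upper with 12 tube holes) joined by pillars and a white centre sleeve, 17 mm bore, 29 mm outside, 64 mm long from the underside up. About 0.24 kg, balanced. Point: on the bore's axis, 48.5 mm above the underside; z up the bore, tabs on +x and -x sides.
- tab_a (a point): lifting tab on the carousel's +x side, pinched across its thickness: upright white plate 10 mm thick (along the carousel's y), 30 mm wide (radial), 40 mm tall, on the upper plate from 57 to 97 mm above the underside, with a foot 18 mm thick, 4 mm high. Point: the tab's middle, 66 mm from the bore's axis, 80 mm above the underside; axes as the carousel's.
- tab_b (a point): the other, identical lifting tab, on the carousel's -x side: 66 mm from the bore's axis, 80 mm above the underside; axes as the carousel's.
- seat (a point): foot of the spindle, on the turntable's axis at the height of its flat top, where the carousel's underside must rest. The turntable is an aluminium disc 180 mm across, its top 72 mm above the bench; it turns about this upright axis with little resistance, on a cream and blue housing 260 x 300 x 60 mm fixed to the bench.
- spindle_tip (a point): the top of the spindle: an upright steel rod 12 mm across that rises 130 mm above the turntable; its last 14 mm taper to 5 mm across at this point. z axis up.
- sampler: the sampler's housing, fixed, 260 mm (its x) by 300 mm (its y); origin at the middle of its underside. The spindle stands at x +20, y -40 mm in this frame; a needle tower 186 mm tall above the bench stands at x +90, y +115 mm, its arm reaching to x -10 mm at y +115 mm.
- flask_orange: small stoppered flask with orange contents, loose, bulb 54 mm across, 145 mm tall with a thin neck and black stopper; origin at the centre of its underside. A bystander.
- flask_red: the same flask with red contents. A bystander.
- flask_amber: the same flask with amber contents. A bystander.
- vial_jar: round clear jar, 100 mm across, 70 mm tall with its seven capped vials, loose; origin at the centre of its underside. A bystander.
Mind the look-alikes: they are no part of the job. What is meant by the part that bears carousel_center is not orange, and is the smaller of those in its own colour.

How it is judged:
At the end, for the whole second after the job is handed in: The carousel stands on the turntable with the spindle through its sleeve: axis within 5 mm of the spindle's, underside within 3 mm of the turntable's top, tilted less than 2 degrees, at rest, let go. The flasks and the jar of vials are upright, within 30 mm of where they stood (horizontal distance between carousel_center and seat below 0.005 m and z of carousel_center in the frame of seat between 0.0455 and 0.0515 m and angle between carousel_center's own z axis and vertical below 0.035 rad and linear speed of carousel below 0.02 m/s); the robot touches nothing.
It fails at once if the carousel is dropped down the spindle (moves faster than 0.45 m/s with the spindle in its sleeve) (horizontal distance between carousel_center and seat below 0.006 m and z of carousel_center in the frame of seat below 0.17 m and linear speed of carousel above 0.45 m/s).
It fails at once if the carousel is forced against the sampler with more than 45 N (contact force between carousel and sampler above 45 N).
It fails at once if a flask or the jar of vials is shifted by more than 30 mm or tipped (distance of any of flask_orange, flask_red, flask_amber, vial_jar from where it was at the start of the episode above 0.03 m or angle between any of flask_orange, flask_red, flask_amber, vial_jar's own z axis and vertical above 0.4 rad).
It also fails if it takes over 45 s, if anything falls off the work surface, if the arm or the gripper's body presses on something with over 40 N, if the wrist force passes 120 N, or if a joint passes its speed limit or range.

## Working session

There is one attempt and no reset: what is moved stays moved. The work goes in short steps, Python scripts to look and compute and a shell command to move; the robot and the scene stay as the last step left them, time stands still between calls to the robot, and variables do not carry over. Pictures are saved under pics/ and viewed, and the job is handed in when it is done.

```bash
mkdir -p pics; ls; python3 - <<'E'
from cell import robot, vision, spotter
import cv2,numpy as np
s=robot.state(); print(s)
for c in ["scene","top"]:
    im=vision.camera(c); cv2.imwrite(f"pics/{c}0.png",im)
    p=vision.camera_params(c); print(c,{k:np.round(v,4).tolist() for k,v in p.items()})
    for q in ["carousel_center","tab_a","seat","spindle_tip","sampler","vial_jar","flask_red","flask_orange","flask_amber"]:
        print(q,[(np.round(d["point"],1).tolist(),round(d["p"],2)) for d in spotter.mark_of(c,q)])
print(robot.state()["time"])
E
```

```text
pics
{'time': 0.0, 'joints': array([-1.15699124e+00,  4.23859775e-01,  1.63070290e+00,  7.83613112e-06,
        1.08858343e+00, -1.89882463e-02]), 'qd': array([ 7.48306508e-04,  6.52091027e-04,  6.45329160e-04,  5.81631661e-06,
        1.06365543e-03, -3.20269927e-04]), 'effort': array([ 4.43052149e-04, -5.57389677e+01, -2.81746137e+01, -6.95790391e-05,
        7.33770052e-03,  4.79640050e-06]), 'ee_pos': array([ 0.2619456 , -0.56686611,  0.23852879]), 'tool_rot': array([[ 9.07799283e-01,  4.19404434e-01, -6.18280473e-04],
       [ 4.19404889e-01, -9.07798165e-01,  1.42512827e-03],
       [ 3.64312373e-05, -1.55304028e-03, -9.99998793e-01]]), 'wrist_force': array([-0.27412753,  0.21407024,  0.1797434 ]), 'wrist_torque': array([-0.00087508,  0.04887382,  0.01745374]), 'grip_width': 1.0016185741374197}
scene {'fx': 462.7579, 'fy': 462.7579, 'cx': 258.0078, 'cy': 185.879, 'T': [[0.8769, -0.3906, 0.2802, 0.9353], [0.4805, 0.7295, -0.4867, -0.6016], [-0.0143, 0.5615, 0.8274, 1.3372], [0.0, 0.0, 0.0, 1.0]]}
carousel_center [([193.1, 347.8], 0.93), ([179.9, 277.7], 0.9), ([146.7, 208.3], 0.
[... 361 characters left out ...]
78.6], 0.76)]
top {'fx': 409.5418, 'fy': 409.5418, 'cx': 265.5003, 'cy': 185.8878, 'T': [[-0.0187, 0.9967, -0.0795, 0.4341], [-0.9996, -0.0169, 0.0228, 0.1303], [0.0214, 0.0798, 0.9966, 1.1932], [0.0, 0.0, 0.0, 1.0]]}
carousel_center [([279.5, 229.2], 0.83), ([181.7, 232.1], 0.74), ([98.1, 207.5], 0.56)]
tab_a [([103.5, 226.9], 0.82), ([200.6, 240.2], 0.76), ([295.0, 259.0], 0.67), ([267.4, 193.4], 0.64), ([87.5, 184.5], 0.6)]
seat [([171.0, 377.8], 0.8)]
spindle_tip [([164.6, 396.5], 0.83)]
sampler [([177.5, 361.4], 0.63), ([164.3, 394.2], 0.3)]
vial_jar [([103.0, 300.0], 0.68)]
flask_red [([201.5, 137.4], 0.83)]
flask_orange [([165.5, 122.0], 0.89)]
flask_amber [([228.5, 132.7], 0.88)]
1.0
```

View pics/scene0.png

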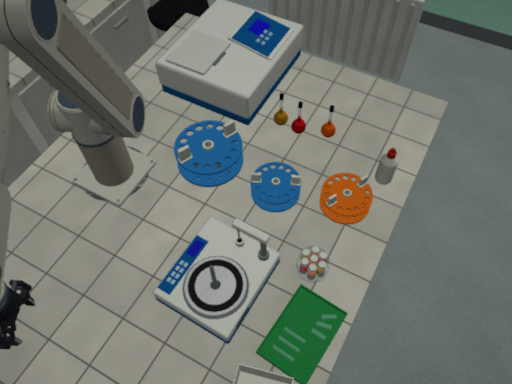

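View pics/top0.png

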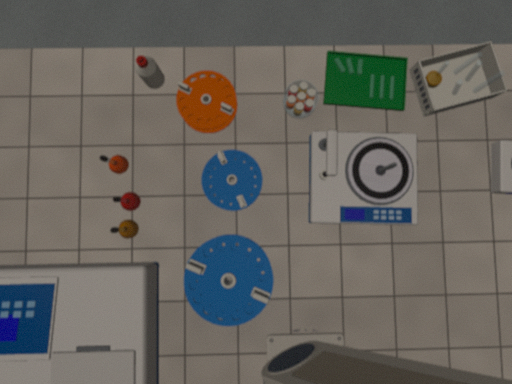

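The target is the middle blue carousel: top view (181, 232), scene view (180, 278). The larger blue one and the orange one are look-alikes. In the top view the target's tabs are near (157, 222) and (200, 241).

```bash
cat > h.py <<'E'
import numpy as np
from cell import robot,vision,spotter
def ray(p,rc):
    r,c=rc; d=np.array([(c-p["cx"])/p["fx"],-(r-p["cy"])/p["fy"],-1.]); T=np.array(p["T"])
    return T[:3,3],T[:3,:3]@d
def atz(p,rc,z):
    o,d=ray(p,rc); return o+d*(z-o[2])/d[2]
def tri(prs):
    A=np.zeros((3,3));b=np.zeros(3)
    for p,rc in prs:
        o,d=ray(p,rc); d=d/np.linalg.norm(d); M=np.eye(3)-np.outer(d,d); A+=M;b+=M@o
    return np.linalg.solve(A,b)
def proj(p,X):
    T=np.array(p["T"]); q=T[:3,:3].T@(np.array(X)-T[:3,3]); return [p["cy"]-p["fy"]*q[1]/-q[2], p["cx"]+p["fx"]*q[0]/-q[2]]
E
python3 - <<'E'
from h import *
S=vision.camera_params("scene");T=vision.camera_params("top")
for n,z,s,t in [("car",.0485,(179.9,277.7),(181.7,232.1)),("tab1",.08,(179.6,292.9),(157,222)),("tab2",.08,(176.4,256.3),(200.6,240.2)),("tip",.202,(265.6,212.8),(164.6,396.5)),("seat",.072,(286,215),(171,377.8)),("sampler",0,(279.1,215.1),(177.5,361.4)),("jar",0,(266.6,313.3),(103,300))]:
    print(n,"S",atz(S,s,z).round(4),"T",atz(T,t,z).round(4),"tri",tri([(S,s),(T,t)]).round(4))
E
```

```text
car S [0.546  0.2096 0.0485] T [0.5387 0.1974 0.0485] tri [0.5433 0.2006 0.0563]
tab1 S [0.5993 0.2145 0.08  ] T [0.6042 0.2224 0.08  ] tri [0.6014 0.2202 0.0759]
tab2 S [0.4862 0.1688 0.08  ] T [0.484  0.1742 0.08  ] tri [0.4838 0.1742 0.0718]
tip S [ 0.568  -0.2151  0.202 ] T [ 0.5601 -0.2151  0.202 ] tri [ 0.5635 -0.2151  0.1968]
seat S [ 0.5652 -0.222   0.072 ] T [ 0.5596 -0.2075  0.072 ] tri [ 0.5605 -0.2148  0.051 ]
sampler S [ 0.5326 -0.1812  0.    ] T [ 0.5492 -0.1798  0.    ] tri [ 0.5422 -0.181   0.0118]
jar S [ 7.806e-01 -2.000e-04  0.000e+00] T [ 0.775  -0.0044  0.    ] tri [ 7.779e-01 -2.500e-03  1.000e-04]
```

```bash
python3 - <<'E'
from h import *
p=vision.camera_params("wrist"); s=robot.state()
T=np.array(p["T"]); R=s["tool_rot"]
print({k:p[k] for k in("fx","fy","cx","cy")}); print((R.T@(T[:3,3]-s["ee_pos"])).round(4),"\n",(R.T@T[:3,:3]).round(3))
R0=R
def tool(d): return (R0.T@np.array(d)).round(4)*1000
for P in [(0.50,-0.22,0.36),(0.475,0.174,0.26)]: print(P,tool(np.array(P)-s["ee_pos"]))
E
```

```text
{'fx': 298.0865585588007, 'fy': 298.0865585588007, 'cx': 261.3757114814848, 'cy': 190.83149688625437}
[ 0.079   0.0002 -0.1333] 
 [[ 0.001  0.952  0.305]
 [ 1.    -0.001  0.001]
 [ 0.001  0.305 -0.952]]
(0.5, -0.22, 0.36) [ 361.6 -215.6 -120.7]
(0.475, 0.174, 0.26) [ 504.1 -583.7  -20.7]
```

```bash
python3 -m pendant '{"delta_pos":[[362,-216,-120],[362,-216,-120],[362,-216,-120],[362,-216,-120],[362,-216,-120],[362,-216,-120],[362,-216,-120],[362,-216,-120],[362,-216,-120],[362,-216,-120],[362,-216,-120],[362,-216,-120],[362,-216,-120]],"rotation":[[0,0,0],[0,0,0],[0,0,0],[0,0,0],[0,0,0],[0,0,0],[0,0,0],[0,0,0],[0,0,0],[0,0,0],[0,0,0],[0,0,0],[0,0,0]],"gripper":[1,1,1,1,1,1,1,1,1,1,1,1,1]}' 120
python3 - <<'E'
from h import *
import cv2
p=vision.camera_params("wrist"); im=vision.camera("wrist"); cv2.imwrite("pics/w1.png",im)
for q,z in [("spindle_tip",.202),("seat",.072),("sampler",0)]:
    for d in spotter.mark_of("wrist",q): print(q,d["point"],round(d["p"],2),atz(p,d["point"],z).round(4))
print(robot.state()["ee_pos"],robot.state()["time"],proj(p,[.563,-.214,.202]),proj(p,[.563,-.214,.072]))
E
```

```text
time: 2.3
ee_pos: [0.4994, -0.2203, 0.3588]
tool_rot: [[0.908, 0.418, -0.001], [0.418, -0.908, 0.0], [-0.001, -0.001, -1.0]]
wrist_force: [-0.0, -0.7, 0.4]
grip_width: 0.996
spindle_tip [113.8, 281.5] 0.87 [ 0.564  -0.2113  0.202 ]
seat [108.1, 279.4] 0.98 [ 0.5662 -0.2161  0.072 ]
sampler [107.7, 245.5] 0.81 [ 0.5433 -0.1718  0.    ]
[ 0.4997083  -0.22011152  0.35909095] 2.5 [np.float64(115.97769455093812), np.float64(283.5969518810227)] [np.float64(109.63940808641871), np.float64(276.9632362899122)]
```

View pics/w1.png

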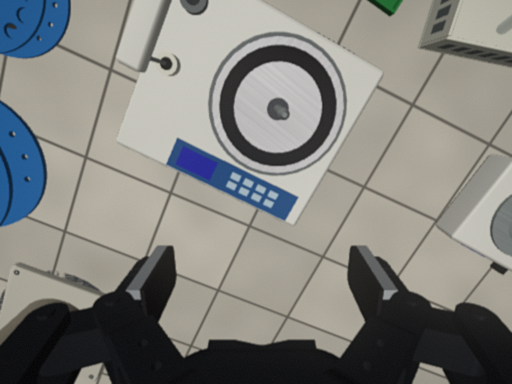

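The wrist picture shows the turntable centred near (104, 278) with the spindle tip at about (114, 282). I'll refine with an ellipse fit.

```bash
python3 - <<'E'
from h import *
import cv2
from scipy.optimize import least_squares
p=vision.camera_params("wrist"); im=cv2.imread("pics/w1.png"); g=cv2.GaussianBlur(cv2.cvtColor(im,cv2.COLOR_BGR2GRAY),(3,3),0)
# dark ring mask
m=((g<75)).astype(np.uint8); n,l,st,ce=cv2.connectedComponentsWithStats(m)
for i in range(1,n):
    if st[i,4]>400: print(i,st[i],ce[i])
best=[i for i in range(1,n) if st[i,4]>2000 and 230<ce[i][0]<320 and ce[i][1]<180][0]
cs,h=cv2.findContours((l==best).astype(np.uint8),cv2.RETR_CCOMP,cv2.CHAIN_APPROX_NONE)
for c in cs:
    if len(c)>150:
        P=np.array([atz(p,(q[0][1],q[0][0]),.072)[:2] for q in c])
        f=lambda v:np.hypot(P[:,0]-v[0],P[:,1]-v[1])-v[2]
        r=least_squares(f,[.563,-.214,.06],loss="soft_l1",f_scale=.001); print(len(c),r.x.round(4),np.abs(r.fun).mean())
s=robot.state(); R=s["tool_rot"]; print((R.T@(np.array([.465,.168,.30])-s["ee_pos"])*1000).round())
E
```

```text
15 [437  43  75  22 630] [477.16825397  52.44444444]
16 [ 220   46  116  119 4262] [277.51008916 102.37236039]
18 [  0 101  46 111 404] [ 31.53217822 148.95544554]
24 [ 169  140  108   71 1718] [207.05704307 168.00873108]
25 [  0 146  14  80 423] [  7.07328605 184.6643026 ]
31 [    0   246   512   138 34391] [256.4561077  340.94315373]
331 [ 0.5651 -0.2137  0.0776] 0.00033501264557590023
261 [ 0.5646 -0.2139  0.0617] 0.0003183090067657208
[ 131. -367.   59.]
```

```bash
python3 -m pendant '{"delta_pos":[[130,-367,60],[130,-367,60],[130,-367,60],[130,-367,60],[130,-367,60],[130,-367,60],[130,-367,60],[130,-367,60],[130,-367,60],[130,-367,60],[130,-367,60],[130,-367,60]],"rotation":[[0,0,0],[0,0,0],[0,0,0],[0,0,0],[0,0,0],[0,0,0],[0,0,0],[0,0,0],[0,0,0],[0,0,0],[0,0,0],[0,0,0]],"gripper":[1,1,1,1,1,1,1,1,1,1,1,1]}' 120
python3 - <<'E'
from h import *
import cv2
p=vision.camera_params("wrist"); im=vision.camera("wrist"); cv2.imwrite("pics/w2.png",im)
for q,z in [("carousel_center",.0485),("tab_a",.08)]:
    for d in spotter.mark_of("wrist",q): print(q,np.round(d["point"],1),round(d["p"],2),atz(p,d["point"],z).round(4))
print(robot.state()["ee_pos"],robot.state()["time"])
E
```

```text
time: 3.7
ee_pos: [0.4646, 0.167, 0.2996]
tool_rot: [[0.909, 0.418, 0.0], [0.418, -0.909, -0.0], [0.0, 0.0, -1.0]]
wrist_force: [0.8, -0.6, -0.4]
grip_width: 1.001
carousel_center [ 86.  264.6] 0.96 [0.5481 0.2011 0.0485]
carousel_center [268.6 180. ] 0.71 [0.2649 0.2074 0.0485]
tab_a [333.2 219.9] 0.9 [0.2094 0.1164 0.08  ]
tab_a [ 20.5 269.6] 0.78 [0.6082 0.2236 0.08  ]
tab_a [147.  266.4] 0.68 [0.4861 0.1703 0.08  ]
tab_a [196.2 483.9] 0.65 [ 0.5439 -0.1026  0.08  ]
[0.46456651 0.1672391  0.2995154 ] 3.85
```

View pics/w2.png

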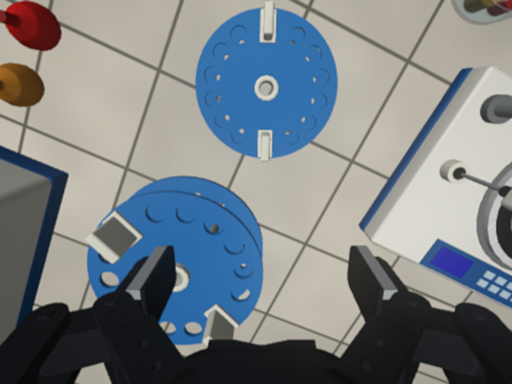

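The target carousel's sleeve is at (88, 266), with the near tab at (133–158, 265) and the far tab at (3–38, 268). I'll fit the blue plate and the white parts.

```bash
python3 - <<'E'
from h import *
import cv2
from scipy.optimize import least_squares
p=vision.camera_params("wrist"); im=cv2.imread("pics/w2.png").astype(int)
b,g,r=im[...,0],im[...,1],im[...,2]
m=((b-r)>60).astype(np.uint8); n,l,st,ce=cv2.connectedComponentsWithStats(m)
i=[i for i in range(1,n) if st[i,4]>3000 and ce[i][1]<160 and 200<ce[i][0]<330][0]
c=max(cv2.findContours((l==i).astype(np.uint8),cv2.RETR_EXTERNAL,cv2.CHAIN_APPROX_NONE)[0],key=len)
h=cv2.convexHull(c)
P=np.array([atz(p,(q[0][1],q[0][0]),.057)[:2] for q in h])
f=lambda v:np.hypot(P[:,0]-v[0],P[:,1]-v[1])-v[2]
res=least_squares(f,[.545,.2,.085],loss="soft_l1",f_scale=.001); print(res.x.round(4),np.abs(res.fun).mean())
w=((b>150)&(r>150)&(abs(b-r)<40)).astype(np.uint8)
w=w*0+w
hullm=np.zeros(w.shape,np.uint8); cv2.fillConvexPoly(hullm,h,1); w&=hullm
n,l,st,ce=cv2.connectedComponentsWithStats(w)
for i in range(1,n):
    if st[i,4]>30:
        c=max(cv2.findContours((l==i).astype(np.uint8),cv2.RETR_EXTERNAL,cv2.CHAIN_APPROX_NONE)[0],key=len)
        print(st[i],ce[i].round(1),cv2.minAreaRect(c),atz(p,ce[i][::-1],.064).round(4),atz(p,ce[i][::-1],.097).round(4))
X=np.array([.544,.200,0])
cv2.imwrite("pics/w2c.png",cv2.resize(im[0:190,180:350].astype(np.uint8),None,fx=3,fy=3,interpolation=2))
E
```

```text
[0.5465 0.199  0.0842] 0.00010239596165808443
[260   8  16  35 448] [267.4  23.4] ((267.5, 25.0), (34.0, 15.0), 90.0) [0.6079 0.226  0.064 ] [0.6015 0.2237 0.097 ]
[255  75  23  25 375] [265.7  87.9] ((266.0, 87.0), (24.0, 22.0), 90.0) [0.5462 0.1993 0.064 ] [0.5453 0.1994 0.097 ]
[258 130  14  28 367] [264.5 143.7] ((264.5, 143.5), (27.0, 13.0), 90.0) [0.4864 0.1731 0.064 ] [0.4909 0.1755 0.097 ]
```

View pics/w2c.png

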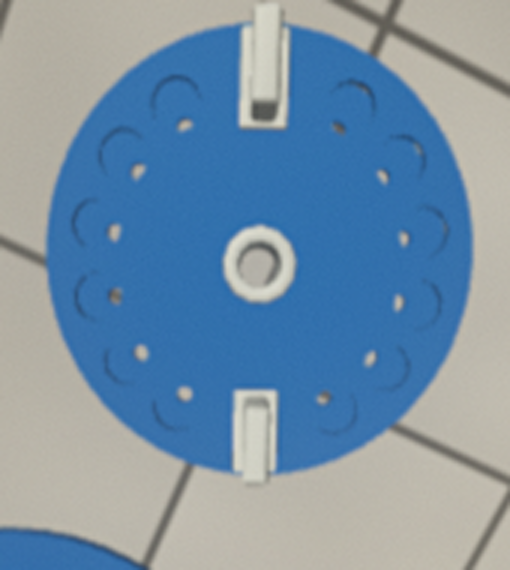

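```bash
python3 - <<'E'
from h import *
p=vision.camera_params("wrist")
a=atz(p,(42,268),.061);b=atz(p,(130.3,265),.061);c=np.array([.5463,.1992])
print(a,b,np.degrees(np.arctan2(*(a-b)[[1,0]])),np.degrees(np.arctan2(*(c-b[:2])[::-1])),np.degrees(np.arctan2(*(a[:2]-c)[::-1])))
s=robot.state();R=s["tool_rot"];print(np.degrees(np.arctan2(R[1,0],R[0,0])))
for th in (22,23,24):
    u=np.array([np.cos(np.radians(th)),np.sin(np.radians(th))]); t=c-.066*u; print(th,t,(R.T@(np.array([*t,.16])-s["ee_pos"])*1000).round(1), [np.round(proj(p,[*(c-d*u),z]),1) for d,z in ((.051,.097),(.081,.097))])
E
```

```text
[0.59178561 0.21766596 0.061     ] [0.50122471 0.17926747 0.061     ] 22.977303078216536 23.855265659219608 22.09585797637895
24.692925124611953
22 [0.48510587 0.17447596] [ 21.6   2.  139.5] [array([135.4, 263.8]), array([161.7, 262.5])]
23 [0.48554668 0.17341175] [ 21.6   3.1 139.5] [array([135.4, 264.6]), array([161.8, 263.8])]
24 [0.486006   0.17235538] [ 21.6   4.3 139.5] [array([135.4, 265.4]), array([161.8, 265. ])]
```

```bash
python3 -m pendant '{"delta_pos":[[22,4,40],[22,4,80],[22,4,120],[22,4,150],[22,4,180],[22,4,200],[22,4,215],[22,4,222],[22,4,226],[22,4,226]],"rotation":[[0,0,1],[0,0,1],[0,0,1],[0,0,1],[0,0,1],[0,0,1],[0,0,1],[0,0,1],[0,0,1],[0,0,1]],"gripper":[1,1,1,1,1,1,1,1,1,1]}' 120
python3 - <<'E'
from h import *
import cv2
im=vision.camera("wrist"); cv2.imwrite("pics/w3.png",im)
print(robot.state()["ee_pos"],robot.state()["wrist_force"])
E
```

```text
time: 4.85
ee_pos: [0.4861, 0.1736, 0.0734]
tool_rot: [[0.915, 0.403, 0.0], [0.403, -0.915, 0.0], [0.0, 0.0, -1.0]]
wrist_force: [0.3, 0.1, -0.0]
grip_width: 0.999
[0.48636452 0.17380644 0.07381393] [-1.28986951  0.49919745  0.22757886]
```

View pics/w3.png

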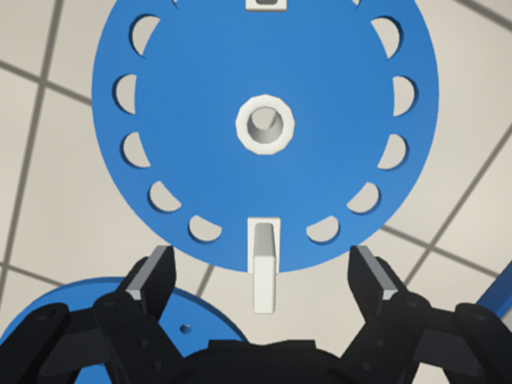

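The tab, at column 264, sits centred between the fingers and square to them. Closing now.

```bash
python3 -m pendant '{"delta_pos":[[0,0,0],[0,0,0],[0,0,0],[0,0,0],[0,0,0],[0,0,0],[0,0,0],[0,0,0]],"rotation":[[0,0,0],[0,0,0],[0,0,0],[0,0,0],[0,0,0],[0,0,0],[0,0,0],[0,0,0]],"gripper":[0.5,0.3,0.1,0,0,0,0,0]}' 120
python3 - <<'E'
from h import *
import cv2
im=vision.camera("wrist"); cv2.imwrite("pics/w4.png",im)
print(robot.state())
E
```

```text
time: 5.7
ee_pos: [0.4863, 0.1739, 0.0737]
tool_rot: [[0.915, 0.404, 0.001], [0.404, -0.915, 0.0], [0.001, 0.0, -1.0]]
wrist_force: [-0.7, -0.4, 6.1]
grip_width: 0.095
{'time': 5.75, 'joints': array([ 3.20494639e-01,  5.27085585e-01,  1.96204129e+00, -6.03988614e-05,
        6.51725043e-01,  1.47594847e+00]), 'qd': array([ 0.00097686,  0.00037818,  0.00134306, -0.0005587 ,  0.0007767 ,
       -0.00133512]), 'effort': array([ 2.71068038e-01, -4.77116990e+01, -1.58660138e+01,  6.66297879e-02,
       -2.06645038e-01, -1.94201205e-02]), 'ee_pos': array([0.48625564, 0.1739341 , 0.07372411]), 'tool_rot': array([[ 9.14958544e-01,  4.03547212e-01,  7.14556211e-04],
       [ 4.03547178e-01, -9.14958817e-01,  1.98587649e-04],
       [ 7.33928997e-04,  1.06657676e-04, -9.99999725e-01]]), 'wrist_force': array([-0.40428539, -0.55356695,  5.49411471]), 'wrist_torque': array([-0.07907388,  0.09281517, -0.01318502]), 'grip_width': 0.09502565439651177}
```

View pics/w4.png

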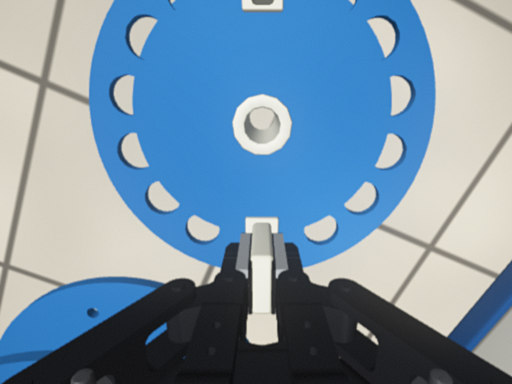

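```bash
python3 -m pendant '{"delta_pos":[[0,0,-2],[0,0,-5],[0,0,-10],[0,0,-18],[0,0,-28],[0,0,-40],[0,0,-50],[0,0,-55],[0,0,-58],[0,0,-60],[0,0,-60],[0,0,-60]],"rotation":[[0,0,0],[0,0,0],[0,0,0],[0,0,0],[0,0,0],[0,0,0],[0,0,0],[0,0,0],[0,0,0],[0,0,0],[0,0,0],[0,0,0]],"gripper":[0,0,0,0,0,0,0,0,0,0,0,0]}' 120
python3 - <<'E'
from h import *
import cv2
for c in("wrist","scene"):
    im=vision.camera(c); cv2.imwrite(f"pics/{c}5.png",im if c=="wrist" else cv2.resize(im[100:260,180:400],None,fx=3,fy=3))
print(robot.state()["wrist_torque"])
E
```

```text
time: 6.95
ee_pos: [0.4857, 0.1738, 0.133]
tool_rot: [[0.915, 0.403, -0.001], [0.403, -0.915, -0.0], [-0.001, -0.0, -1.0]]
wrist_force: [1.2, 0.3, -2.0]
grip_width: 0.094
[-0.06090724  0.18185782  0.03432154]
```

View pics/wrist5.png

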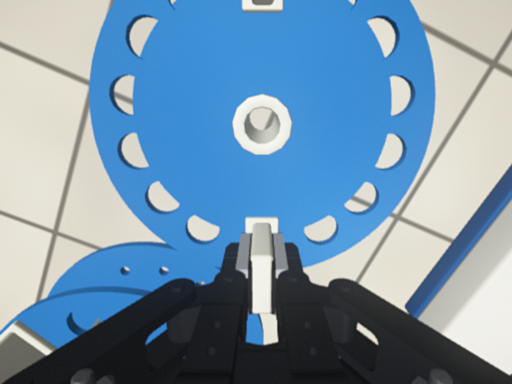

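View pics/scene5.png

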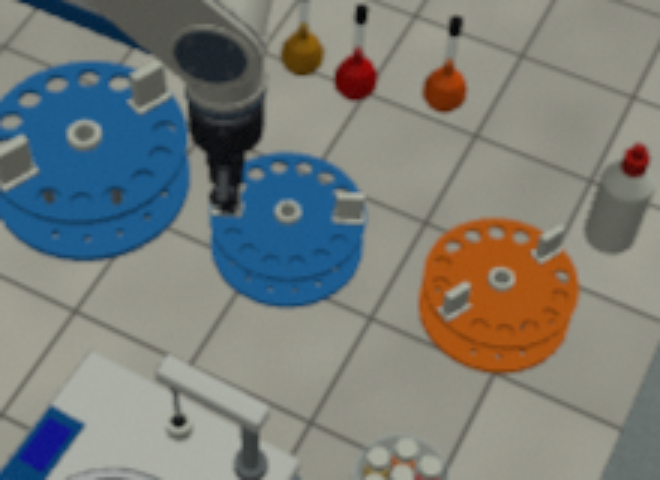

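The carousel is lifted. It has the same place in the wrist picture as before (sleeve at (125, 262)), so it isn't sagging. Now I'll work out the bore offset in the tool frame.

```bash
python3 - <<'E'
from h import *
import cv2
from scipy.optimize import least_squares
p=vision.camera_params("wrist"); s=robot.state();R=s["tool_rot"]; print(s["ee_pos"])
im=cv2.imread("pics/wrist5.png").astype(int); b,g,r=im[...,0],im[...,1],im[...,2]
w=((r>110)&(abs(b-r)<60)).astype(np.uint8); w[:85]=0;w[165:]=0;w[:,:225]=0;w[:,300:]=0
n,l,st,ce=cv2.connectedComponentsWithStats(w); i=1+np.argmax(st[1:,4]); print(st[i])
c=max(cv2.findContours((l==i).astype(np.uint8),cv2.RETR_EXTERNAL,cv2.CHAIN_APPROX_NONE)[0],key=len)
lift=s["ee_pos"][2]-.0737
zt=.064+lift
for cc,z,r0 in ((cv2.convexHull(c),zt,.0145),):
    P=np.array([atz(p,(q[0][1],q[0][0]),z)[:2] for q in cc]); 
    f=lambda v:np.hypot(P[:,0]-v[0],P[:,1]-v[1])-v[2]
    x=least_squares(f,[.546,.2,r0],loss="soft_l1",f_scale=.001).x; print("sleeve",x.round(4))
m=((b-r)>60).astype(np.uint8); n,l,st,ce=cv2.connectedComponentsWithStats(m); i=1+np.argmax(st[1:,4])
c=max(cv2.findContours((l==i).astype(np.uint8),cv2.RETR_EXTERNAL,cv2.CHAIN_APPROX_NONE)[0],key=len)[:,0]
c=np.array([q for q in c if 15<q[1]<170 and (q[0]<165 or q[0]>370)]) # outer edge
P=np.array([atz(p,(q[1],q[0]),.057+lift)[:2] for q in c]); f=lambda v:np.hypot(P[:,0]-v[0],P[:,1]-v[1])-v[2]
y=least_squares(f,[.546,.2,.085],loss="soft_l1",f_scale=.001); print("plate",y.x.round(4),np.abs(y.fun).mean())
for v in(x,y.x): print((R.T@(np.array([v[0],v[1],zt])-s["ee_pos"])*1000).round(1))
E
```

```text
[0.48564084 0.17376555 0.13292216]
[ 232   94   60   61 2804]
sleeve [0.5458 0.2001 0.0139]
plate [0.5456 0.2    0.0838] 0.00012168987815013039
[65.7  0.2  9.6]
[65.4  0.2  9.6]
```

```bash
python3 -m pendant '{"delta_pos":[[0,0,-10],[0,0,-30],[0,0,-60],[0,0,-95],[-4,10,-130],[-12,30,-155],[-23,60,-165],[-35,90,-167],[-48,125,-167],[-62,160,-167],[-75,195,-167],[-89,230,-167],[-102,265,-167],[-115,297,-167],[-126,325,-167],[-135,350,-167],[-142,368,-167],[-147,380,-167],[-149,386,-167],[-149,387,-167]],"rotation":[[0,0,0],[0,0,0],[0,0,0],[0,0,0],[0,0,0],[0,0,0],[0,0,0],[0,0,0],[0,0,0],[0,0,0],[0,0,0],[0,0,0],[0,0,0],[0,0,0],[0,0,0],[0,0,0],[0,0,0],[0,0,0],[0,0,0],[0,0,0]],"gripper":[0,0,0,0,0,0,0,0,0,0,0,0,0,0,0,0,0,0,0,0]}' 120
python3 -m pendant '{"delta_pos":[[0,0,0],[0,0,0]],"rotation":[[0,0,0],[0,0,0]],"gripper":[0,0]}' 120
python3 - <<'E'
from h import *
import cv2
for c in("wrist","scene","top"):
    im=vision.camera(c); cv2.imwrite(f"pics/{c}6.png",im)
s=robot.state(); print(s["ee_pos"],s["grip_width"],s["wrist_torque"],s["time"])
a=cv2.imread("pics/scene6.png")[190:350,110:330]; b=cv2.imread("pics/top6.png")[100:260,300:520]
w=cv2.imread("pics/wrist6.png")[:,60:460]
cv2.imwrite("pics/m6.png",np.hstack([cv2.resize(a,(400,291)),cv2.resize(b,(386,291))])); cv2.imwrite("pics/w6.png",w)
E
```

```text
time: 9.05
ee_pos: [0.5057, -0.2405, 0.3004]
tool_rot: [[0.915, 0.403, -0.0], [0.403, -0.915, 0.0], [-0.0, -0.0, -1.0]]
wrist_force: [0.5, -0.4, -2.4]
grip_width: 0.097
time: 9.25
ee_pos: [0.5057, -0.2395, 0.3003]
tool_rot: [[0.915, 0.404, -0.0], [0.404, -0.915, 0.0], [-0.0, -0.0, -1.0]]
wrist_force: [-0.1, -0.7, -3.3]
grip_width: 0.095
[ 0.50579513 -0.23973825  0.30039799] 0.09603970994000913 [-0.08286293  0.11498842  0.02713568] 9.4
```

View pics/m6.png

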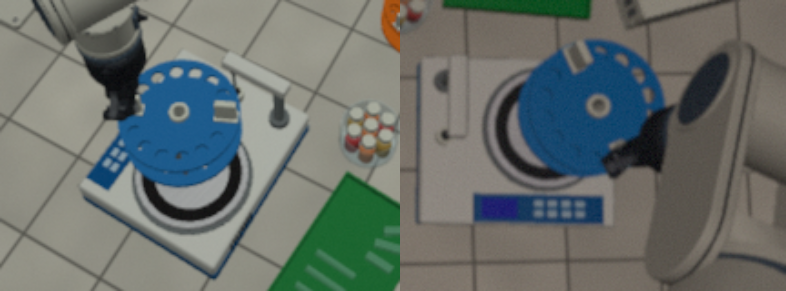

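View pics/wrist6.png

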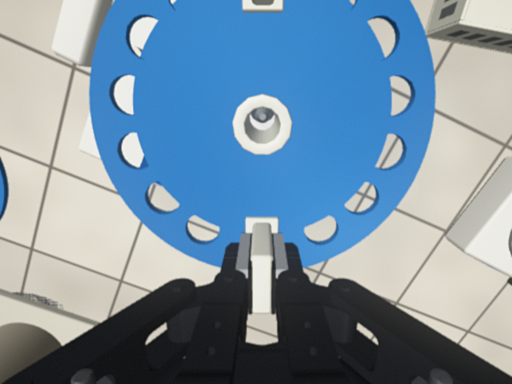

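The spindle tip shows through the bore at about (114, 262), with the sleeve rim at (125, 262). Next, a check of how well they line up.

```bash
python3 - <<'E'
from h import *
import cv2
p=vision.camera_params("wrist"); s=robot.state();R=s["tool_rot"];e=s["ee_pos"]
ax=e+R@np.array([.0656,.0002,0]); print("axis",ax)
zu=e[2]-.0737
for n,z in(("top",zu+.064),("underside",zu),("tip on axis",.202)): print(n,np.round(proj(p,[ax[0],ax[1],z]),1))
print("tip est",np.round(proj(p,[.565,-.214,.202]),1))
im=cv2.imread("pics/wrist6.png")[85:165,222:302]; cv2.imwrite("pics/z6.png",cv2.resize(im,None,fx=7,fy=7,interpolation=2))
E
```

```text
axis [ 0.56587645 -0.21340129  0.3004017 ]
top [125.4 261.6]
underside [116.3 261.6]
tip on axis [114.2 261.7]
tip est [115.6 261.9]
```

View pics/z6.png

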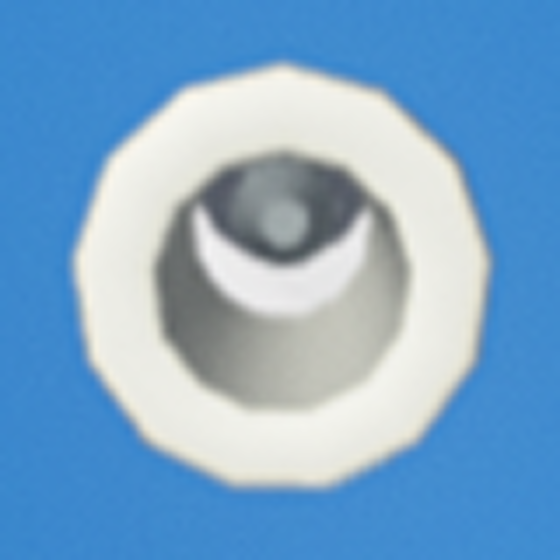

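```bash
python3 -m pendant '{"delta_pos":[[-1,0,2],[-1,0,6],[-1,0,11],[-1,0,16],[-1,0,21],[-1,0,26],[-1,0,31],[-1,0,35],[-1,0,38],[-1,0,40],[-1,0,40]],"rotation":[[0,0,0],[0,0,0],[0,0,0],[0,0,0],[0,0,0],[0,0,0],[0,0,0],[0,0,0],[0,0,0],[0,0,0],[0,0,0]],"gripper":[0,0,0,0,0,0,0,0,0,0,0]}' 120
python3 - <<'E'
from h import *
import cv2
im=vision.camera("wrist"); s=robot.state(); print(s["ee_pos"],s["wrist_force"],s["wrist_torque"])
cv2.imwrite("pics/z7.png",cv2.resize(im[85:165,222:302],None,fx=7,fy=7,interpolation=2))
E
```

```text
time: 10.5
ee_pos: [0.5047, -0.2408, 0.2601]
tool_rot: [[0.915, 0.403, -0.0], [0.403, -0.915, 0.0], [-0.0, -0.0, -1.0]]
wrist_force: [0.3, 0.4, -2.5]
grip_width: 0.096
[ 0.50485896 -0.24078587  0.26030798] [-0.30332581  0.47682683 -1.87251881] [-0.09380297  0.10705541  0.00623742]
```

View pics/z7.png

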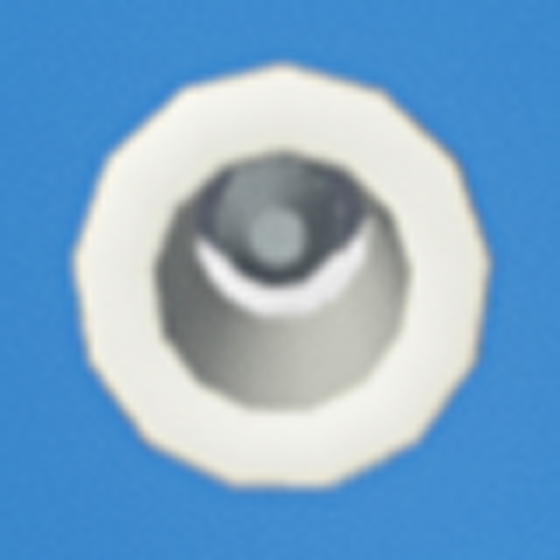

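The tip is now 15 mm inside the bore and centred to within about 0.5 mm. The side forces are near zero, so I'll keep lowering.

```bash
python3 -m pendant '{"delta_pos":[[0,0,3],[0,0,8],[0,0,14],[0,0,20],[0,0,26],[0,0,32],[0,0,38],[0,0,44],[0,0,50],[0,0,56],[0,0,62],[0,0,68],[0,0,74],[0,0,80],[0,0,86],[0,0,92],[0,0,97],[0,0,101],[0,0,104],[0,0,105]],"rotation":[[0,0,0],[0,0,0],[0,0,0],[0,0,0],[0,0,0],[0,0,0],[0,0,0],[0,0,0],[0,0,0],[0,0,0],[0,0,0],[0,0,0],[0,0,0],[0,0,0],[0,0,0],[0,0,0],[0,0,0],[0,0,0],[0,0,0],[0,0,0]],"gripper":[0,0,0,0,0,0,0,0,0,0,0,0,0,0,0,0,0,0,0,0]}' 120
python3 -m pendant '{"delta_pos":[[0,0,0],[0,0,2],[0,0,3],[0,0,4],[0,0,5],[0,0,6],[0,0,6]],"rotation":[[0,0,0],[0,0,0],[0,0,0],[0,0,0],[0,0,0],[0,0,0],[0,0,0]],"gripper":[0,0,0,0,0,0,0]}' 120
python3 - <<'E'
from h import *
import cv2
im=vision.camera("wrist"); s=robot.state(); print(s["ee_pos"],s["wrist_force"],s["wrist_torque"])
cv2.imwrite("pics/z8.png",im)
E
```

```text
time: 12.55
ee_pos: [0.5047, -0.2407, 0.155]
tool_rot: [[0.915, 0.404, -0.0], [0.404, -0.915, 0.0], [-0.0, -0.0, -1.0]]
wrist_force: [-0.1, 0.1, -2.5]
grip_width: 0.094
time: 13.25
ee_pos: [0.5048, -0.2407, 0.1492]
tool_rot: [[0.915, 0.404, -0.0], [0.404, -0.915, 0.0], [-0.0, -0.0, -1.0]]
wrist_force: [0.0, 0.1, -2.2]
grip_width: 0.1
[ 0.5047893  -0.24075014  0.14925935] [ 0.17587943 -1.12999587 -2.47059984] [-0.08790343  0.13839809 -0.05323679]
```

View pics/z8.png

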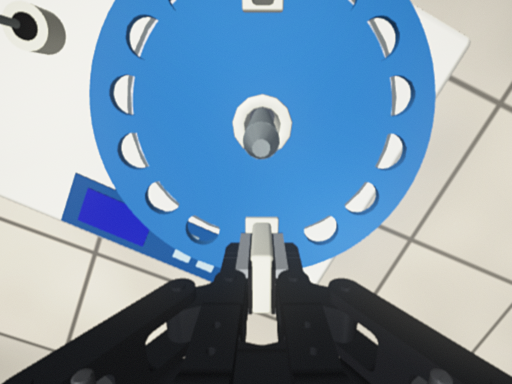

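The spindle stands up through the sleeve, with its tip at (148, 261). There's no side force, and about 3.5 mm is left to go, so I'll lower in 0.5 mm steps and watch for contact.

```bash
python3 -m pendant '{"delta_pos":[[0,0,0.5],[0,0,1],[0,0,1.5],[0,0,2],[0,0,2.5],[0,0,2.5]],"rotation":[[0,0,0],[0,0,0],[0,0,0],[0,0,0],[0,0,0],[0,0,0]],"gripper":[0,0,0,0,0,0]}' 120
python3 -m pendant '{"delta_pos":[[0,0,0.5],[0,0,0.5]],"rotation":[[0,0,0],[0,0,0]],"gripper":[0,0]}' 120
python3 -m pendant '{"delta_pos":[[0,0,0.5],[0,0,0.5]],"rotation":[[0,0,0],[0,0,0]],"gripper":[0,0]}' 120
```

```text
time: 13.9
ee_pos: [0.5048, -0.2408, 0.1467]
tool_rot: [[0.915, 0.403, -0.0], [0.403, -0.915, 0.0], [-0.0, -0.0, -1.0]]
wrist_force: [-0.1, 0.4, -2.4]
grip_width: 0.098
time: 14.1
ee_pos: [0.5048, -0.2408, 0.1463]
tool_rot: [[0.915, 0.404, -0.0], [0.404, -0.915, 0.0], [-0.0, -0.0, -1.0]]
wrist_force: [0.5, 0.5, -2.5]
grip_width: 0.101
time: 14.3
ee_pos: [0.5049, -0.2408, 0.1459]
tool_rot: [[0.915, 0.403, 0.0], [0.403, -0.915, -0.0], [0.0, 0.0, -1.0]]
wrist_force: [-0.1, -0.2, -2.2]
grip_width: 0.095
```

```bash
python3 -m pendant '{"delta_pos":[[0,0,0.4],[0,0,0.4]],"rotation":[[0,0,0],[0,0,0]],"gripper":[0,0]}' 120
python3 -m pendant '{"delta_pos":[[0,0,0.4],[0,0,0.4]],"rotation":[[0,0,0],[0,0,0]],"gripper":[0,0]}' 120
```

```text
time: 14.5
ee_pos: [0.505, -0.2409, 0.1457]
tool_rot: [[0.915, 0.403, 0.001], [0.403, -0.915, -0.0], [0.0, 0.0, -1.0]]
wrist_force: [0.0, 0.3, 0.8]
grip_width: 0.1
time: 14.7
ee_pos: [0.5051, -0.241, 0.1457]
tool_rot: [[0.915, 0.404, 0.001], [0.404, -0.915, -0.0], [0.0, 0.001, -1.0]]
wrist_force: [-2.1, -0.4, 5.2]
grip_width: 0.094
```

Contact came at TCP z 0.1457, exactly the predicted height, and it now presses with about 7.5 N. Releasing, then straight up.

```bash
python3 -m pendant '{"delta_pos":[[0,0,0],[0,0,0],[0,0,0],[0,0,0],[0,0,0],[0,0,0],[0,0,0]],"rotation":[[0,0,0],[0,0,0],[0,0,0],[0,0,0],[0,0,0],[0,0,0],[0,0,0]],"gripper":[0.15,0.3,0.5,0.6,0.6,0.6,0.6]}' 20
python3 - <<'E'
from h import *
import cv2
im=vision.camera("wrist"); s=robot.state(); print(s["ee_pos"],s["wrist_force"],s["grip_width"])
cv2.imwrite("pics/z9.png",im)
E
```

```text
time: 15.4
ee_pos: [0.5048, -0.2408, 0.145]
tool_rot: [[0.915, 0.403, 0.0], [0.403, -0.915, -0.0], [0.0, 0.0, -1.0]]
wrist_force: [-0.3, 0.8, 0.1]
grip_width: 0.6
[ 0.50482247 -0.24077307  0.14498803] [-0.18948038 -0.14974313  0.4235447 ] 0.6005219556385359
```

View pics/z9.png

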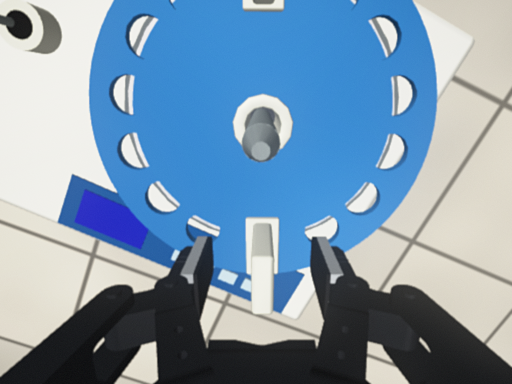

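The fingers are clear on both sides of the tab (columns 212 and 312, tab at 262). Retreating upward.

```bash
python3 -m pendant '{"delta_pos":[[0,0,-5],[0,0,-15],[0,0,-30],[0,0,-50],[0,0,-75],[0,0,-105],[0,0,-135],[0,0,-160],[-10,0,-180],[-30,0,-190],[-50,0,-190],[-60,0,-190],[-60,0,-190],[-60,0,-190]],"rotation":[[0,0,0],[0,0,0],[0,0,0],[0,0,0],[0,0,0],[0,0,0],[0,0,0],[0,0,0],[0,0,0],[0,0,0],[0,0,0],[0,0,0],[0,0,0],[0,0,0]],"gripper":[0.6,0.6,0.6,0.6,0.6,0.6,0.6,0.6,0.6,0.6,0.6,0.6,0.6,0.6]}' 20
python3 - <<'E'
from h import *
import cv2
from scipy.optimize import least_squares
p=vision.camera_params("wrist")
for c in("wrist","scene","top"):
    im=vision.camera(c); cv2.imwrite(f"pics/{c}F.png",im)
    for q in ["carousel_center"]:
        print(c,[(np.round(d["point"],1).tolist(),round(d["p"],2)) for d in spotter.mark_of(c,q)])
    P=vision.camera_params(c); print(np.round(proj(P,[.565,-.214,.072+.0485]),1))
im=cv2.imread("pics/wristF.png").astype(int);b,g,r=im[...,0],im[...,1],im[...,2]
m=((b-r)>60).astype(np.uint8); n,l,st,ce=cv2.connectedComponentsWithStats(m); i=1+np.argmax(st[1:,4])
c=cv2.convexHull(max(cv2.findContours((l==i).astype(np.uint8),cv2.RETR_EXTERNAL,cv2.CHAIN_APPROX_NONE)[0],key=len))
Q=np.array([atz(p,(q[0][1],q[0][0]),.129)[:2] for q in c]); f=lambda v:np.hypot(Q[:,0]-v[0],Q[:,1]-v[1])-v[2]
y=least_squares(f,[.565,-.21,.085],loss="soft_l1",f_scale=.001); print("plate",y.x.round(4),np.abs(y.fun).mean())
cv2.imwrite("pics/F.png",np.hstack([cv2.imread("pics/sceneF.png")[90:380,100:440],cv2.imread("pics/topF.png")[40:330,90:450]]))
E
```

```text
time: 16.85
ee_pos: [0.4497, -0.265, 0.3348]
tool_rot: [[0.915, 0.403, -0.0], [0.403, -0.915, 0.0], [-0.0, -0.001, -1.0]]
wrist_force: [0.3, -0.6, 0.2]
grip_width: 0.598
wrist [([51.6, 260.0], 0.83)]
[ 49.5 261.4]
scene [([149.0, 209.6], 0.82), ([195.4, 346.3], 0.8)]
[277.  214.9]
top [([97.2, 205.5], 0.84), ([278.9, 227.0], 0.72), ([168.6, 389.6], 0.65)]
[166.8 385.5]
plate [ 0.5644 -0.2148  0.0842] 0.0001503257848697952
```

View pics/wristF.png

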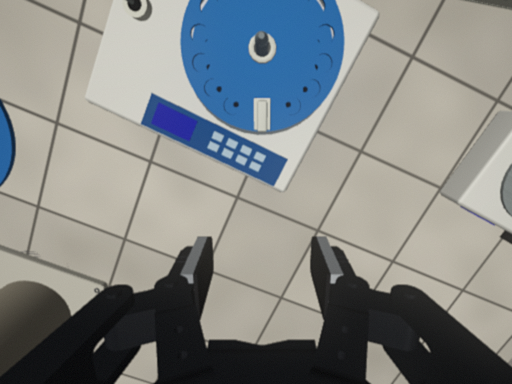

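View pics/F.png

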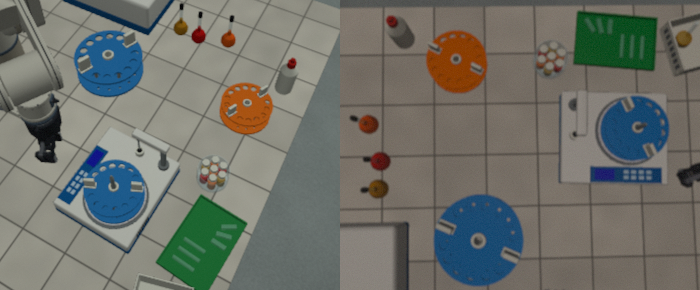

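The carousel sits flat on the turntable with the spindle through it. The plate fits at (0.5644, -0.2148), under 1 mm from the seat. The fitted radius at the seated height is 84.2 mm, the same as it was on the bench, so it is fully down. The flasks and jar haven't moved.

```bash
python3 - <<'E'
from cell import robot
print(robot.close_job())
E
```

```text
the job is handed in; nothing more can be done
None
```

The small blue carousel is on the turntable with the spindle through its sleeve, let go, and the job is handed in. It took about 17 s of the 45 s. I gripped it by its near tab at 120 N, carried it over the needle tower and lowered it with no side force. It touched down at the predicted height with about 7.5 N, well under the 45 N limit.

**Last checks:**
- **Position:** the blue plate's centre fits within about 1 mm of the turntable's axis.
- **Seating:** the contact height and the fitted plate size both match a fully seated carousel. I did not measure tilt after release beyond how well that circle fit (0.15 mm average error).
- **Bystanders:** the flasks and the jar look unmoved in the scene and top pictures. I judged that by eye and did not measure it.
- **Robot:** the open gripper is clear of everything, with near-zero wrist force.
- **Disagreement:** the network's mark for the carousel centre was 2 to 5 pixels off the expected point in the wrist and top pictures, and it missed the seated carousel in the scene picture. That is in line with its errors earlier in the run, so I relied on the circle fit.

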